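# Scoop a ball foot out of the tote's corner

### The job

In the grey parts tote, take the aluminium scoop by its upright wooden handle and run it along the floor into the corner where the wooden ball foot lies, so that the corner stops the ball and it rolls into the scoop. Then set the loaded scoop down in the middle of the dark wooden board beside the tote and let go. The gripper must not touch the ball. (The waisted foot near the other corner is not the one meant.)

Things in the scene. Friction and masses are not known exactly. Their poses are not given: they have to be found in the camera images.
- scoop: Loose scoop, 180 g: flat square aluminium pan, 92 x 92 mm. Origin: centre of its underside; x runs along the square's diagonal to the nose (front corner, 65 mm ahead), y left (side corners at +-65 mm), z up. The two edges meeting at the nose are open: 10 mm ramps, 2 mm thick at the edge, with a 4.5 mm crest that keeps a ball in; floor 2 mm high. The two rear edges have 30 mm walls.
- scoop_handle (a point): Grip point of the scoop's handle, on the handle's axis, at x = -40, y = 0, z = 105 mm in the scoop's frame. The handle is an upright wooden bar, 18 mm along the scoop's x, 26 mm along its y, its top 122 mm above the scoop's underside. Axes as the scoop's.
- ball: Loose, freely rolling ball foot: smooth lacquered light wood, 48 mm in diameter, 45 g. Origin: its centre. It lies near one of the two corners on the tote's +x side, its centre 27 to 55 mm from both walls. Near the other corner stands a bystander: a waisted turned foot of the same wood, 44 mm wide, 40 mm high.
- tote: Fixed open grey tote, 250 x 250 mm outside, walls 5 mm thick and 60 mm high, floor 5 mm thick; inside 240 x 240 mm. Origin: centre of its underside, on the table; x and y are parallel to its walls, z up. The scoop starts in it, nose roughly to +x.
- board: Fixed dark wooden board, 200 x 200 mm, 12 mm thick, flat on the table beside the tote. Origin: centre of its underside; the top is 12 mm higher; x and y along its edges.
Mind the look-alikes: they are no part of the job. Several things have the shape of the scoop; the one meant has the colours described above.

How it is judged:
By the outcome, as a careful person would: the job done as asked, in the order asked, and still so for the second after the job is handed in, with the robot touching nothing.
It also fails if it takes over 56 s, if anything falls off the work surface, if the arm or the gripper's body presses on something with over 40 N, if the wrist force passes 120 N, or if a joint passes its speed limit or range.

### The arm

A 6-joint arm with a two-finger parallel gripper is mounted at the origin on the work surface. World frame = base frame: x ahead of the robot, y to its left, z up, the work surface at z = 0. Lengths are in mm, angles in degrees, forces in N, time in s.
With the tool pointing down it reaches from about 300 to 850 mm from the base axis. Payload 4.2 kg.
Tool frame: the origin (TCP) lies at the centre of the arm's flange, where the gripper is bolted on; the fingertips stand 191 mm ahead of it and the grasp point (between the pads) lies 172 mm ahead of it; z points along the fingers, x is the direction in which the jaws open and shut, and the axes are right-handed (so a half turn about z gives the same grasp; the last joint's range is limited). The gripper opens to 91 mm and grips with 3 to 60 N. Pads are 32 mm wide; open, the fingers measure 118 mm over their backs; the gripper's body (76 mm by 178 mm) begins 60 mm behind the grasp point.
Start: joints at [75.344, 18.312, 89.639, -0, 72.044, -1.146], TCP at [134.329, 559.087, 404.776] pointing down, gripper open.
Joint ranges: [-177.97, 177.97], [-48.28, 115.42], [12.27, 149.76], [-77.06, 257.06], [2.81, 150.46], [-146.56, 146.56]. Speed limits (degrees/s): [147.25, 147.25, 180, 180, 180, 180].

### API

Orientations are given as [roll, pitch, yaw] about the fixed x, y, z axes, in that order (R = Rz(yaw) Ry(pitch) Rx(roll)).
In Python, from workcell import telemetry, imaging, env gives the robot as it stands. The module is installed in compiled form; this text tells all that it offers.
- The arm moves only by the tool jog_arm, never from a script. Its argument "series" is a list of rows, each a list of 3 entries, a list of its own where there are three numbers: the shift along the world's x, y, z in mm, then the turn, a rotation vector about the world's x, y, z in rad, then the opening, from 0 (shut) to 1 (fully open). In form: [[[x, y, z], [ax, ay, az], jaw], ...]. A call has exactly 5 rows; each row is the pose to reach, as a shift and turn from the pose measured when the call began; what a row does not reach only later rows make up. A row lasts 1/12 s, in which the tool goes at most 41.7 mm and 7.16 degrees, less where a joint would pass 70% of its speed; a pose out of reach is approached as far as the arm can. A call with a gripper value outside its range is refused whole. The fingers move at their own pace and stop on an object; "squeeze" is the grip in N (left out, the last holds). Time passes only in rows, so rows that repeat a pose let the fingers close, or fill a call up. It gives the time, the measured TCP pose, the force and the opening at its end, in the units of the state.
- telemetry.state(): the state, without advancing time (a new reading comes with each control period).
- imaging.grab_frame(name): name is "scene" or "side" or "wrist"; returns a dict with "pixels" (480x640x3 uint8, red, green, blue), "fov_y" (degrees; the focal length in pixels is half the picture's height over the tangent of half this angle, whatever the lens; pixels are square), "cx", "cy" (the principal point, pixels), "R" (3x3) and "t" (3): a world point X has camera coordinates R X + t; the wrist camera has in their place "T_tool_cam" (4x4, takes a point from camera to tool coordinates, whose origin is the TCP and whose axes are the tool frame's). Camera axes: x right, y down, z forward; pixel columns grow to the right and rows downward; lengths in mm; the calibration is good to about 2 mm. The wrist camera is an equidistant fisheye: a pixel r from the principal point sees the ray r / f radians off the axis. A picture is of the moment at which its call begins: read the wrist's pose just before it. There is no depth.
- env.job_done(): hands the job in, once; it reports no verdict.
The state is a dict: "time_s": time; "qpos": joint angles; "qvel": joint speeds; "effort": joint torques, N m; "ee_pos": TCP position; "ee_rot": TCP orientation; "force": force on the tool from outside, world axes, zero at the start; "torque": the same for the moment, N m; "gripper_width": finger opening in mm.
Only numpy, scipy, OpenCV 4.12 (cv2) and the standard library are available. Lean on these libraries where they do the work, as an engineer would, in place of code of your own. Each camera call takes 0.05 s, during which the arm holds its last target.

## Working session

There is one attempt and no reset: what is moved stays moved. The work goes in short steps, Python scripts to look and compute and a tool call to move; the robot and the scene stay as the last step left them, time stands still between calls to the robot, and variables do not carry over. Pictures are saved under pics/ and viewed, and the job is handed in when it is done.

Besides the shell and the picture viewer there is one more tool, called after "Emit:" in YAML: its name, and indented under it one key for each argument. jog_arm: Moves the arm, as the interface text tells. Its arguments: {"type":"object","properties":{"series":{"type":"array"},"squeeze":{"type":"number"}},"required":["series"]}

```bash
mkdir -p pics; cat > h.py <<'E'
import numpy as np, cv2
from workcell import telemetry, imaging, env
def grab(n,fn=None):
    s=telemetry.state(); f=imaging.grab_frame(n)
    if fn: cv2.imwrite('pics/'+fn,f['pixels'][:,:,::-1])
    return f,s
def ray(f,u,v):
    F=240/np.tan(np.radians(f['fov_y']/2))
    d=np.array([(u-f['cx'])/F,(v-f['cy'])/F,1]); R=np.array(f['R']);t=np.array(f['t'])
    return -R.T@t, R.T@d
def onz(f,u,v,z):
    o,d=ray(f,u,v); return o+d*(z-o[2])/d[2]
def proj(f,X):
    F=240/np.tan(np.radians(f['fov_y']/2)); c=np.array(f['R'])@np.array(X)+np.array(f['t'])
    return f['cx']+F*c[0]/c[2], f['cy']+F*c[1]/c[2]
E
python3 - <<'E'
from h import *
for n in ['scene','side','wrist']:
    f,s=grab(n,n+'0.png'); print(n,f['fov_y'],f['cx'],f['cy'])
    if n!='wrist': print(ray(f,320,240))
    else: print(f['T_tool_cam'])
print(s)
E
```

```text
scene 50.84251447284151 310.86267373957554 242.9406580712378
(array([1009.52127071, -399.70526469,  999.78107907]), array([-0.48817377,  0.27677618, -0.82791465]))
side 47.561745472831205 316.2508124895303 235.85391877098752
(array([ 145.17338357, -880.7004844 ,  917.25953311]), array([ 0.26733822,  0.64490046, -0.71605797]))
wrist 65.70646984690485 316.01556103796327 234.71551260996497
[[ 9.99997514e-01  2.05085773e-03  8.74991985e-04 -4.27225215e-01]
 [-2.20350986e-03  9.68959646e-01  2.47209121e-01 -7.06359801e+01]
 [-3.40841188e-04 -2.47210434e-01  9.68961756e-01  1.93231480e+01]
 [ 0.00000000e+00  0.00000000e+00  0.00000000e+00  1.00000000e+00]]
{'time_s': 0.1, 'qpos': array([ 7.53413965e+01,  1.83488555e+01,  8.96980934e+01,  7.37017967e-04,
        7.20433709e+01, -1.14411553e+00]), 'qvel': array([ 0.08600045, -0.10190152, -0.06451442, -0.02609147,  0.03593776,
       -0.01357132]), 'effort': array([ 1.54550169e-03, -4.13332415e+01, -2.32509130e+01,  7.28363357e-02,
        4.21650661e-02, -6.94474784e-05]), 'ee_pos': array([134.31811991, 558.95240955, 404.00427601]), 'ee_rot': array([-1.79997496e+02,  9.02878634e-02,  7.64852862e+01]), 'force': array([-0.60271304,  0.71795116,  0.39845927]), 'torque': array([-0.00890313, -0.01954671,  0.01788757]), 'gripper_width': 91.20160147078506}
```

View pics/scene0.png

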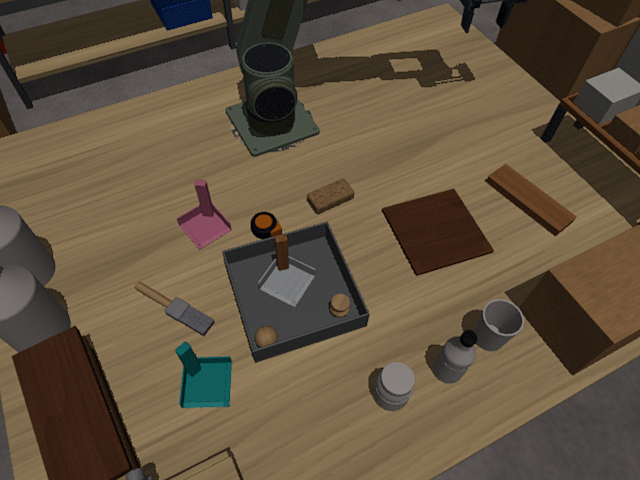

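View pics/side0.png

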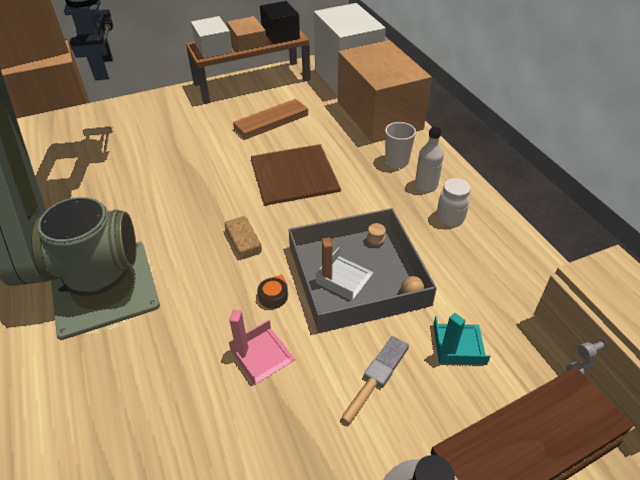

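View pics/wrist0.png

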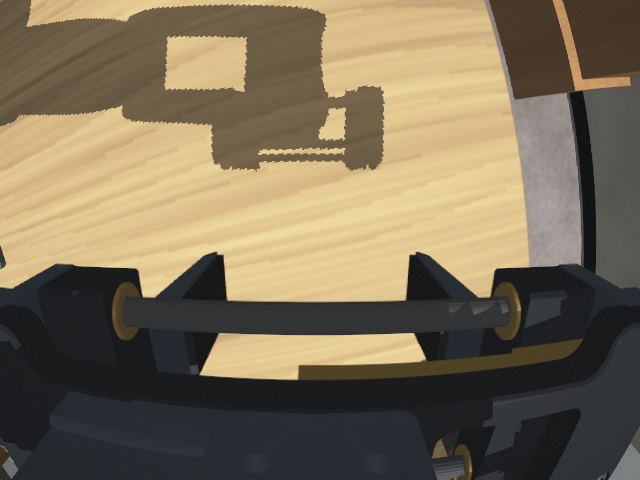

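Scene view: tote near (295,290), scoop pan (287,280), handle top (282,238), ball (266,336), waisted foot (340,304), board (437,230). Side view: ball (412,286), handle top (327,240). I'll measure next.

```bash
python3 - <<'E'
import cv2
a=cv2.imread('pics/scene0.png')[210:370,210:380]; cv2.imwrite('pics/sc_c.png',cv2.resize(a,None,fx=3.6,fy=3.6,interpolation=cv2.INTER_CUBIC)[:600])
a=cv2.imread('pics/side0.png')[200:335,280:445]; cv2.imwrite('pics/si_c.png',cv2.resize(a,None,fx=4,fy=4,interpolation=cv2.INTER_CUBIC))
E
```

```text
(no output)
```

View pics/sc_c.png

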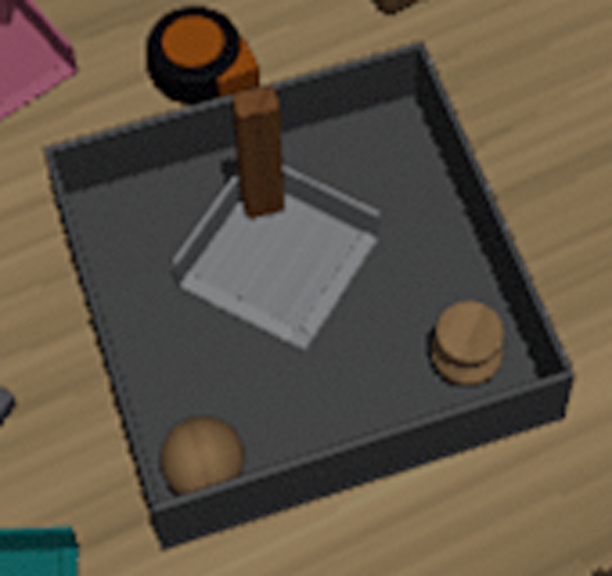

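View pics/si_c.png

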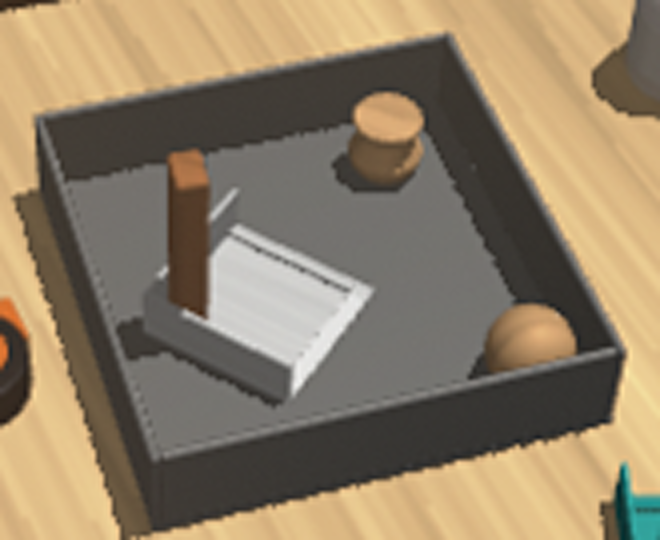

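```bash
cat > m.py <<'E'
from h import *
f1,_=grab('scene');f2,_=grab('side')
S=lambda u,v:(210+u/3.6,210+v/3.6)
T=lambda u,v:(280+u/4,200+v/4)
def tri(a,b):
    o,d=ray(f1,*a);p,e=ray(f2,*b);d=d/np.linalg.norm(d);e=e/np.linalg.norm(e)
    k=np.linalg.lstsq(np.c_[d,-e],p-o,rcond=None)[0];A=o+d*k[0];B=p+e*k[1]
    return (A+B)/2,np.linalg.norm(A-B)
np.set_printoptions(precision=1,suppress=True)
print('tote scene',c1:=np.array([onz(f1,*S(*q),60) for q in [(47,150),(422,45),(573,377),(160,512)]]),c1.mean(0))
print('tote side',c2:=np.array([onz(f2,*T(*q),60) for q in [(157,458),(38,117),(450,37),(625,352)]]),c2.mean(0))
c=(c1+c2)/2
print('yaw',[np.degrees(np.arctan2(*(c[b]-c[a])[[1,0]])) for a,b in [(0,3),(1,2),(0,1),(3,2)]], [np.linalg.norm(c[i]-c[i-1]) for i in range(4)])
print('nose',onz(f1,*S(306,349),7),onz(f2,*T(373,290),7))
print('left',onz(f1,*S(378,238),9))
print('right',onz(f1,*S(180,285),9), onz(f2,*T(290,400),7))
print('left2 top of ramp',onz(f2,*T(235,228),9))
def top(q,w): return onz(f1,*S(*q),127),onz(f2,*T(*w),127)
print('handle top',top((257,101),(189,168)))
print('ball',tri(S(202,457),T(530,347)))
print('foot',tri(S(469,331),T(389,118)))
# board
for n,f in (('b1',f1),('b2',f2)):
    hsv=cv2.cvtColor(f['pixels'],cv2.COLOR_RGB2HSV)
    print(n,hsv[230,437] if n=='b1' else hsv[172,295])
b1=np.array([onz(f1,*q,12) for q in [(383,207),(453,191),(492,247),(416,271)]])
b2=np.array([onz(f2,*q,12) for q in [(251,154),(322,146),(340,188),(269,201)]])
print(b1,b1.mean(0),b2,b2.mean(0))
E
python3 m.py
```

```text
tote scene [[ 387.3 -291.5   60. ]
 [ 419.7  -48.2   60. ]
 [ 664.2  -80.7   60. ]
 [ 633.  -322.3   60. ]] [ 526.  -185.7   60. ]
tote side [[ 384.8 -293.5   60. ]
 [ 415.7  -50.2   60. ]
 [ 658.5  -84.4   60. ]
 [ 626.9 -326.8   60. ]] [ 521.5 -188.7   60. ]
yaw [np.float64(-7.482757814914113), np.float64(-7.795258768562863), np.float64(82.59148751427041), np.float64(82.60821052418575)] [np.float64(245.99180067031935), np.float64(245.3542365182428), np.float64(245.92597614699932), np.float64(244.01302250706644)]
nose [ 556.1 -197.9    7. ] [ 553.2 -199.7    7. ]
left [ 507.7 -124.1    9. ]
right [ 482.8 -248.7    9. ] [ 478.5 -250.5    7. ]
left2 top of ramp [ 502. -129.    9.]
handle top (array([ 454.4, -177.9,  127. ]), array([ 451.4, -180. ,  127. ]))
ball (array([ 600.8, -284.8,   29.2]), np.float64(1.1705144950142372))
foot (array([ 604.6, -114.3,   42.3]), np.float64(0.011755826719440813))
b1 [ 11 177  52]
b2 [ 12 141 103]
[[409.3 115.6  12. ]
 [444.7 301.5  12. ]
 [625.4 283.   12. ]
 [600.2  86.6  12. ]] [519.9 196.7  12. ] [[438.7 315.3  12. ]
 [632.1 269.9  12. ]
 [602.9  85.1  12. ]
 [419.7 111.1  12. ]] [523.4 195.3  12. ]
```

Emit:
jog_arm:
  series:
    - [[16,-37,0],[0,0,-0.1],1]
    - [[32,-74,0],[0,0,-0.2],1]
    - [[48,-111,0],[0,0,-0.3],1]
    - [[64,-148,0],[0,0,-0.4],1]
    - [[80,-185,0],[0,0,-0.5],1]

```text
time_s: 0.67
ee_pos: [214.5, 372.2, 404.2]
ee_rot: [180.0, 0.0, 47.6]
force: [0.9, 0.1, 0.3]
gripper_width: 91.1
```

Emit:
jog_arm:
  series:
    - [[16,-37,0],[0,0,-0.1],1]
    - [[32,-74,0],[0,0,-0.2],1]
    - [[48,-111,0],[0,0,-0.3],1]
    - [[64,-148,0],[0,0,-0.4],1]
    - [[80,-185,0],[0,0,-0.5],1]

```text
time_s: 1.08
ee_pos: [294.5, 185.4, 404.4]
ee_rot: [180.0, -0.0, 18.7]
force: [1.4, -0.1, 0.1]
gripper_width: 91.2
```

Emit:
jog_arm:
  series:
    - [[16,-37,0],[0,0,-0.1],1]
    - [[32,-74,0],[0,0,-0.2],1]
    - [[48,-111,0],[0,0,-0.3],1]
    - [[64,-148,0],[0,0,-0.4],1]
    - [[80,-185,0],[0,0,-0.5],1]

```text
time_s: 1.5
ee_pos: [374.5, -1.7, 404.7]
ee_rot: [-180.0, -0.1, -10.2]
force: [0.8, 1.3, 0.0]
gripper_width: 90.9
```

Emit:
jog_arm:
  series:
    - [[16,-36,0],[0,0,-0.01],1]
    - [[32,-72,0],[0,0,-0.014],1]
    - [[48,-108,0],[0,0,-0.014],1]
    - [[64,-144,0],[0,0,-0.014],1]
    - [[78,-178,-10],[0,0,-0.014],1]

```text
time_s: 1.92
ee_pos: [453.4, -182.3, 396.2]
ee_rot: [180.0, -0.3, -11.1]
force: [1.3, 1.1, 1.8]
gripper_width: 91.4
```

```bash
python3 - <<'E'
from h import *
f,s=grab('wrist','w1.png'); print(s['ee_pos'],s['ee_rot'],s['qpos'])
grab('side','s1.png')
E
```

```text
[ 453.3953059  -182.25489083  396.1779801 ] [179.96461201  -0.31545661 -11.09000328] [-2.32570154e+01  1.08100605e+01  1.01339559e+02  3.45119521e-02
  6.75345554e+01 -1.21800148e+01]
```

View pics/w1.png

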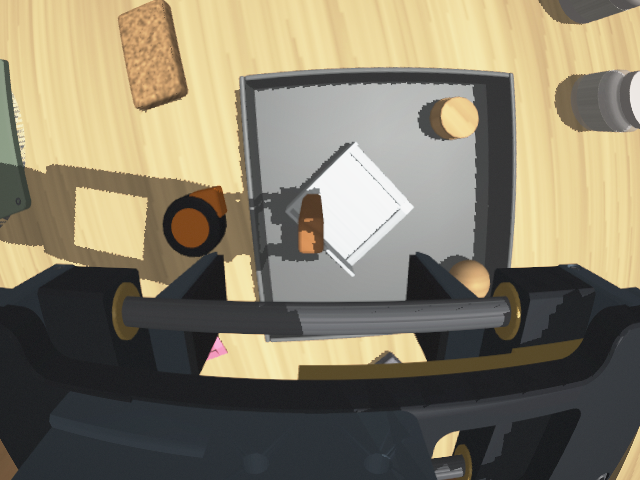

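View pics/s1.png

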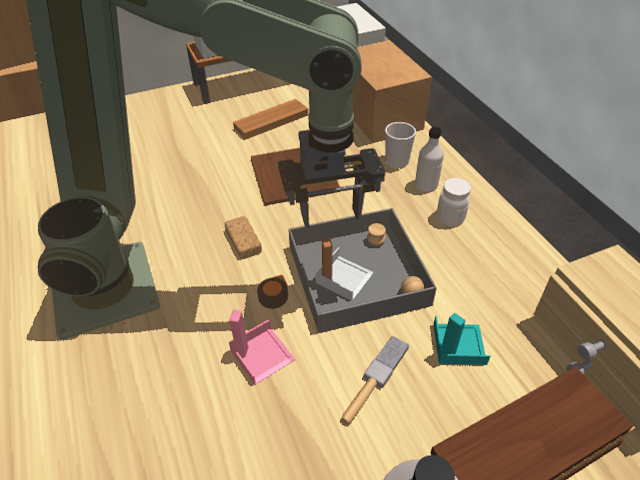

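The wrist view shows the handle top at (309,243), nose at (413,208), ball at (470,280), and tote rim corners at (243,76) and (513,73). I'll cast rays from these to cross-check.

```bash
cat >> h.py <<'E'
from scipy.spatial.transform import Rotation as Ro
def wz(f,s,u,v,z):
    F=240/np.tan(np.radians(f['fov_y']/2)); x=np.array([u-f['cx'],v-f['cy']]);r=np.hypot(*x);th=r/F
    d=np.r_[x/r*np.sin(th),np.cos(th)];T=np.array(f['T_tool_cam']);R=Ro.from_euler('xyz',s['ee_rot'],degrees=True).as_matrix()
    o=R@T[:3,3]+s['ee_pos'];d=R@T[:3,:3]@d
    return o+d*(z-o[2])/d[2]
def wproj(f,s,X):
    F=240/np.tan(np.radians(f['fov_y']/2));T=np.array(f['T_tool_cam']);R=Ro.from_euler('xyz',s['ee_rot'],degrees=True).as_matrix()
    c=T[:3,:3].T@(R.T@(np.array(X)-s['ee_pos'])-T[:3,3]); a=np.arctan2(np.hypot(c[0],c[1]),c[2]);k=F*a/np.hypot(c[0],c[1])
    return f['cx']+k*c[0],f['cy']+k*c[1]
E
python3 - <<'E'
from h import *
np.set_printoptions(precision=1,suppress=True)
f,s=grab('wrist')
for n,u,v,z in [('handle',309,243,127),('nose',413,208,7),('ball',471,279,29),('rim00',242,76,60),('rim+x',514,73,60),('foot',459,117,45),('left',354,143,8)]: print(n,wz(f,s,u,v,z))
E
```

```text
handle [ 448.2 -182.5  127. ]
nose [ 550.9 -199.5    7. ]
ball [ 600.4 -281.5   29. ]
rim00 [416.2 -47.   60. ]
rim+x [658.6 -79.4  60. ]
foot [ 599.9 -114.5   45. ]
left [ 502.3 -124.1    8. ]
```

Emit:
jog_arm:
  series:
    - [[-1,1,-25],[0,0,0],1]
    - [[-2,2,-50],[0,0,0],1]
    - [[-2,2,-75],[0,0,0],1]
    - [[-2,2,-100],[0,0,0],1]
    - [[-2,2,-113],[0,0,0],1]

```text
time_s: 2.48
ee_pos: [449.5, -177.8, 278.5]
ee_rot: [-179.9, 0.3, -11.2]
force: [-0.5, 0.7, -0.7]
gripper_width: 91.3
```

Emit:
jog_arm:
  series:
    - [[0,0,0],[0,0,0],0.6]
    - [[0,0,0],[0,0,0],0.4]
    - [[0,0,0],[0,0,0],0.2]
    - [[0,0,0],[0,0,0],0]
    - [[0,0,0],[0,0,0],0]
  squeeze: 35

```text
time_s: 2.9
ee_pos: [449.8, -177.7, 279.7]
ee_rot: [-179.9, 0.2, -11.1]
force: [-0.5, 0.2, -0.0]
gripper_width: 60.6
```

Emit:
jog_arm:
  series:
    - [[0,0,0],[0,0,0],0]
    - [[0,0,0],[0,0,0],0]
    - [[0,0,0],[0,0,0],0]
    - [[0,0,0],[0,0,0],0]
    - [[0,0,0],[0,0,0],0]

```text
time_s: 3.32
ee_pos: [449.8, -177.7, 279.8]
ee_rot: [-179.9, 0.2, -11.2]
force: [-0.2, 0.4, -0.5]
gripper_width: 27.4
```

```bash
python3 - <<'E'
from h import *
f,s=grab('wrist','w2.png'); print(s['ee_pos'],s['ee_rot'],s['force'],s['torque'],s['gripper_width'])
f,s=grab('side'); cv2.imwrite('pics/s2.png',cv2.resize(f['pixels'][180:335,270:450,::-1],None,fx=3.8,fy=3.8))
E
```

```text
[ 449.77377078 -177.72165093  279.77953101] [-1.7991013e+02  1.6400505e-01 -1.1157205e+01] [-0.18930436  0.37448164 -0.46265328] [-0.14576866  0.07075266  0.01293776] 27.39873768710415
```

View pics/w2.png

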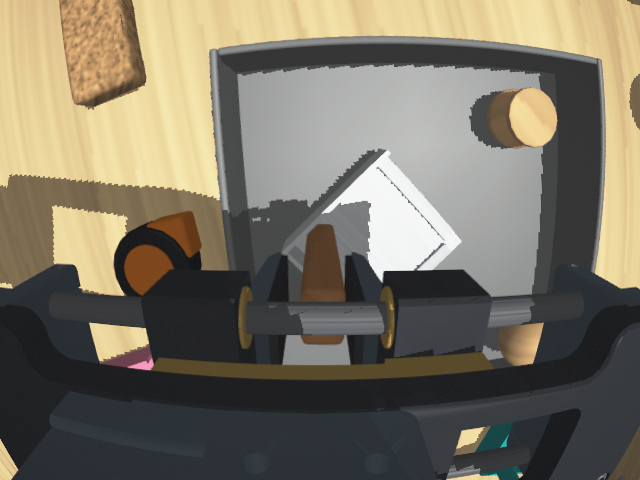

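View pics/s2.png

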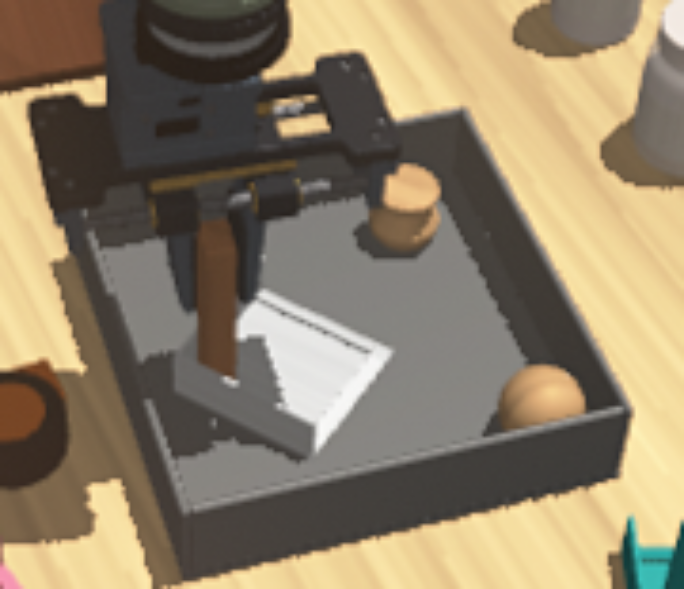

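The side view shows the handle between the fingers (crop 218,300), but the jaws are still closing. I'll finish the close.

Emit:
jog_arm:
  series:
    - [[0,0,0],[0,0,0],0]
    - [[0,0,0],[0,0,0],0]
    - [[0,0,0],[0,0,0],0]
    - [[0,0,0],[0,0,0],0]
    - [[0,0,0],[0,0,0],0]
  squeeze: 35

```text
time_s: 3.83
ee_pos: [449.9, -177.8, 279.8]
ee_rot: [-179.9, 0.1, -11.2]
force: [-0.3, -0.5, 1.0]
gripper_width: 17.4
```

```bash
python3 - <<'E'
from h import *
f,s=grab('scene'); print(s['ee_pos'],s['ee_rot'],s['force'],s['torque'],s['gripper_width'])
cv2.imwrite('pics/c3.png',cv2.resize(f['pixels'][210:370,210:380,::-1],None,fx=3.6,fy=3.6))
E
```

```text
[ 449.89623495 -177.76147825  279.75695039] [-1.79912655e+02  1.41190706e-01 -1.11563322e+01] [-0.26714301 -0.50485569  1.02580369] [-0.14698689 -0.0766635  -0.06857661] 17.41623876704008
```

View pics/c3.png

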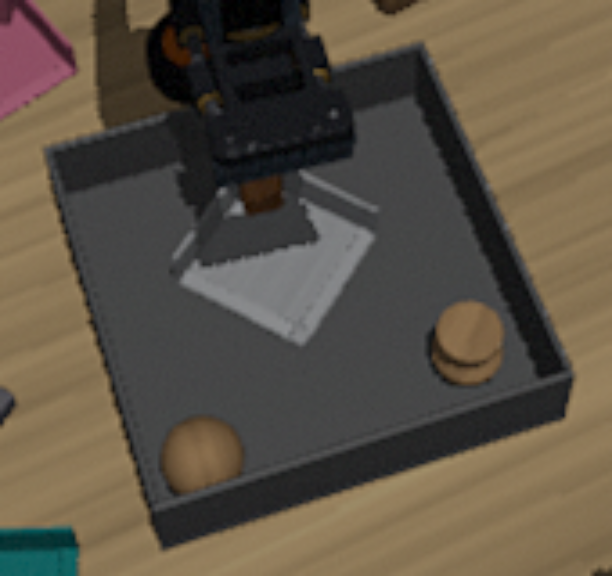

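Emit:
jog_arm:
  series:
    - [[5,2,1],[0,0,-0.07],0]
    - [[10,4,1],[0,0,-0.14],0]
    - [[15,6,1],[0,0,-0.21],0]
    - [[20,8,1],[0,0,-0.29],0]
    - [[25,10,1],[0,0,-0.36],0]

```text
time_s: 4.3
ee_pos: [474.8, -167.5, 280.2]
ee_rot: [-179.9, 0.2, -32.0]
force: [-0.2, 0.3, -0.9]
gripper_width: 17.6
```

Emit:
jog_arm:
  series:
    - [[5,2,0],[0,0,-0.07],0]
    - [[10,4,0],[0,0,-0.14],0]
    - [[15,6,0],[0,0,-0.21],0]
    - [[20,8,0],[0,0,-0.29],0]
    - [[26,9,0],[0,0,-0.36],0]

```text
time_s: 4.72
ee_pos: [500.8, -158.2, 280.0]
ee_rot: [-180.0, 0.3, -52.8]
force: [0.3, 1.0, 0.8]
gripper_width: 17.8
```

```bash
python3 - <<'E'
from h import *
f,s=grab('scene'); print(s['ee_pos'],s['ee_rot'],s['force'],s['torque'],s['gripper_width'])
cv2.imwrite('pics/c4.png',cv2.resize(f['pixels'][210:370,210:380,::-1],None,fx=3.6,fy=3.6))
f,s=grab('side');cv2.imwrite('pics/s4.png',cv2.resize(f['pixels'][200:335,280:445,::-1],None,fx=4,fy=4))
E
```

```text
[ 500.83393075 -158.23679512  280.04168843] [-179.95774893    0.28894669  -52.83238454] [0.33150137 1.00846485 0.80751551] [-0.13062567  0.07999671  0.02271254] 17.773027216638347
```

View pics/c4.png

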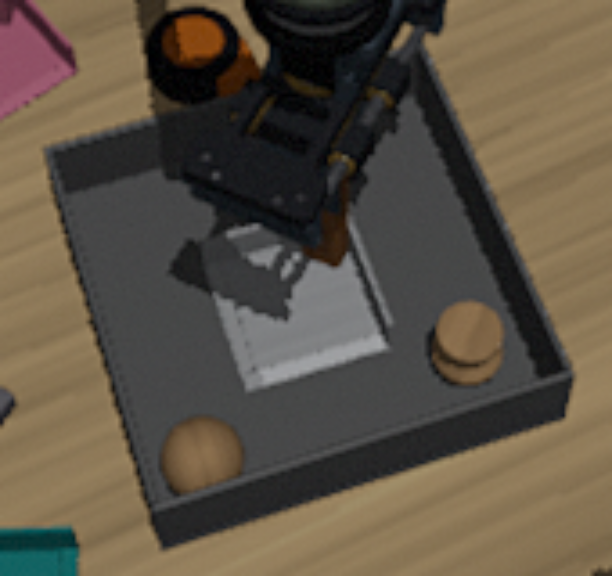

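View pics/s4.png

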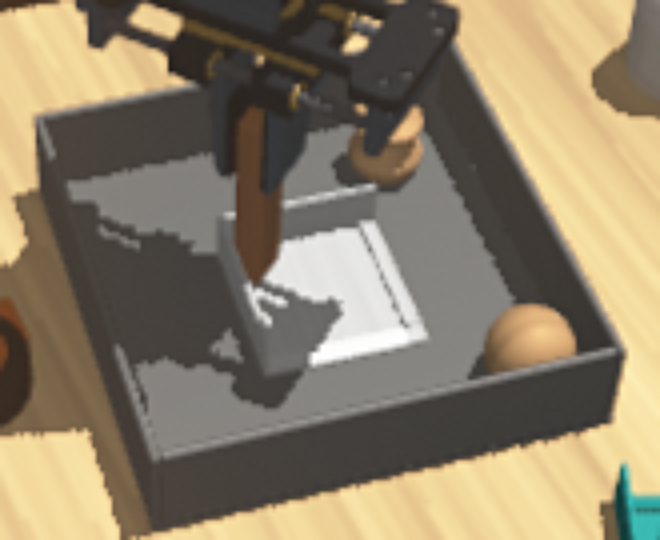

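Scene view: nose at crop (250,391), pan edges parallel to the walls. Side view: nose at (427,337). The ball has not moved.

```bash
cat >m2.py <<'E'
from h import *
np.set_printoptions(precision=1,suppress=True)
f1,_=grab('scene');f2,_=grab('side')
S=lambda u,v:(210+u/3.6,210+v/3.6)
T=lambda u,v:(280+u/4,200+v/4)
def tri(a,b):
    o,d=ray(f1,*a);p,e=ray(f2,*b);d=d/np.linalg.norm(d);e=e/np.linalg.norm(e)
    k=np.linalg.lstsq(np.c_[d,-e],p-o,rcond=None)[0];A=o+d*k[0];B=p+e*k[1]
    return (A+B)/2,np.linalg.norm(A-B)
E
cat >m3.py <<'E'
from m2 import *
print(tri(S(250,391),T(427,337)),onz(f1,*S(250,391),6),onz(f2,*T(427,337),6))
print('back edges left corner',onz(f1,*S(387,349),7))
# expected corner interior floor projection from tote est
print('inner-top edge near corner',onz(f1,*S(163,507),60))
E
python3 m3.py
```

```text
(array([ 565.4, -239.8,    5.2]), np.float64(0.31787456690211363)) [ 565.7 -239.7    6. ] [ 565.1 -240.5    6. ]
back edges left corner [ 578.1 -154.1    7. ]
inner-top edge near corner [ 631.1 -319.7   60. ]
```

Emit:
jog_arm:
  series:
    - [[5,-6,-1],[0,0,0],0]
    - [[10,-13,-1],[0,0,0],0]
    - [[15,-20,-1],[0,0,0],0]
    - [[20,-26,-1],[0,0,0],0]
    - [[25,-32,-1],[0,0,0],0]

```text
time_s: 5.33
ee_pos: [526.2, -191.4, 279.8]
ee_rot: [-179.9, 0.2, -52.5]
force: [-1.7, 1.8, 5.6]
gripper_width: 18.4
```

Emit:
jog_arm:
  series:
    - [[4,-5,0],[0,0,0],0]
    - [[8,-10,0],[0,0,0],0]
    - [[12,-15,0],[0,0,0],0]
    - [[15,-20,0],[0,0,0],0]
    - [[19,-25,0],[0,0,0],0]

```text
time_s: 5.75
ee_pos: [545.4, -216.9, 279.8]
ee_rot: [-179.9, 0.2, -52.5]
force: [-0.1, 0.6, 4.0]
gripper_width: 17.6
```

```bash
python3 - <<'E'
from h import *
f,s=grab('scene'); print(s['ee_pos'],s['ee_rot'],s['force'],s['torque'],s['gripper_width'])
cv2.imwrite('pics/c5.png',cv2.resize(f['pixels'][210:370,210:380,::-1],None,fx=3.6,fy=3.6))
f,s=grab('side');cv2.imwrite('pics/s5.png',cv2.resize(f['pixels'][200:335,280:445,::-1],None,fx=4,fy=4))
E
```

```text
[ 545.35620837 -216.86595009  279.81636973] [-179.92608986    0.19789289  -52.48515108] [-0.09855245  0.59156015  4.01225799] [-0.13373494  0.05976222  0.08848615] 17.638823907703618
```

View pics/c5.png

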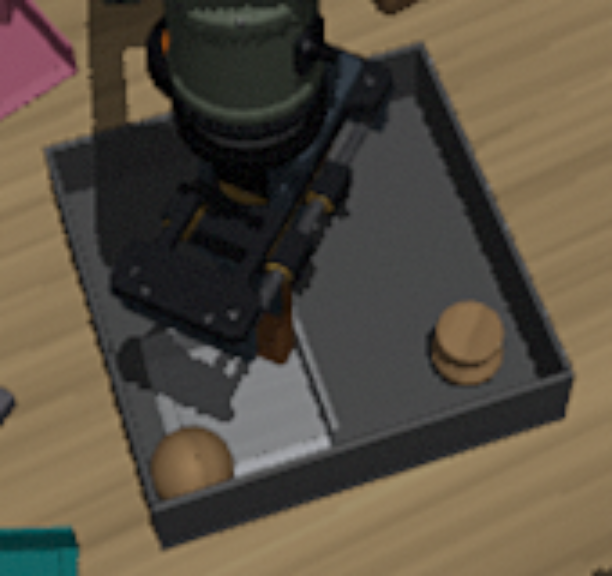

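View pics/s5.png

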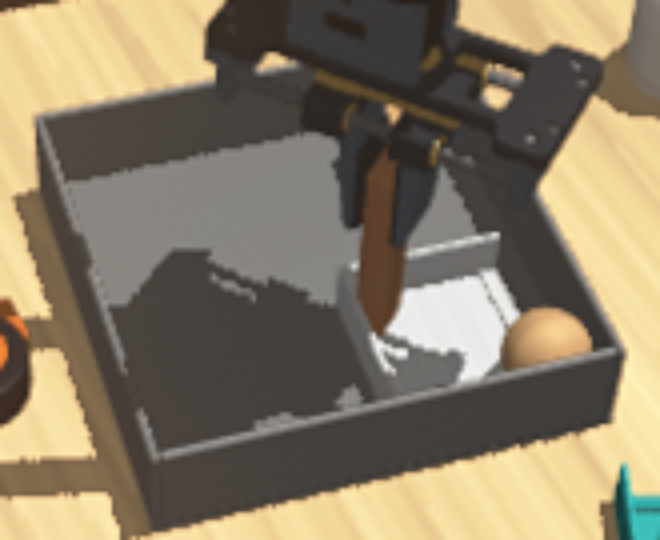

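The ball has moved to the corner (scene crop (192,462)) with the nose under its near side. Next is a slow push.

Emit:
jog_arm:
  series:
    - [[2,-3,0],[0,0,0],0]
    - [[5,-6,0],[0,0,0],0]
    - [[7,-9,0],[0,0,0],0]
    - [[10,-12,0],[0,0,0],0]
    - [[12,-15,0],[0,0,0],0]

```text
time_s: 6.27
ee_pos: [558.2, -232.5, 279.7]
ee_rot: [-179.9, 0.1, -52.5]
force: [-0.4, 1.7, 3.4]
gripper_width: 17.5
```

```bash
python3 - <<'E'
from h import *
f,s=grab('scene'); print(s['ee_pos'],s['ee_rot'],s['force'],s['torque'],s['gripper_width'])
cv2.imwrite('pics/c6.png',cv2.resize(f['pixels'][210:370,210:380,::-1],None,fx=3.6,fy=3.6))
f,s=grab('side');cv2.imwrite('pics/s6.png',cv2.resize(f['pixels'][200:335,280:445,::-1],None,fx=4,fy=4))
E
```

```text
[ 558.16997282 -232.49983055  279.71265265] [-1.79891396e+02  9.83453769e-02 -5.25022157e+01] [-0.41059568  1.72692374  3.41397486] [-0.08873153  0.1044437   0.02847102] 17.531674131391313
```

View pics/c6.png

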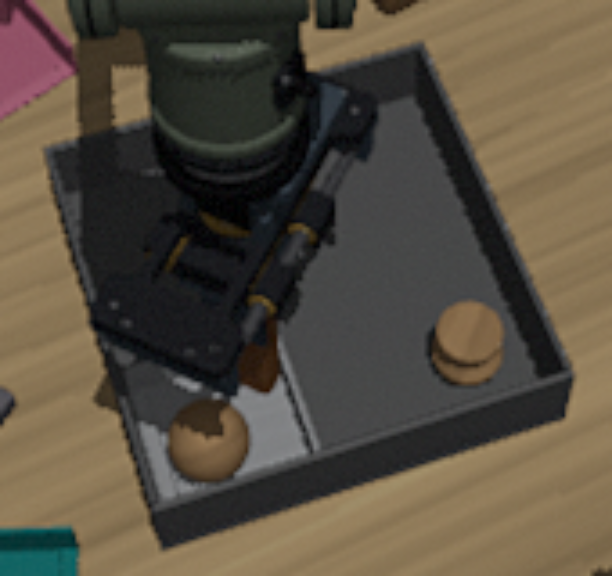

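View pics/s6.png

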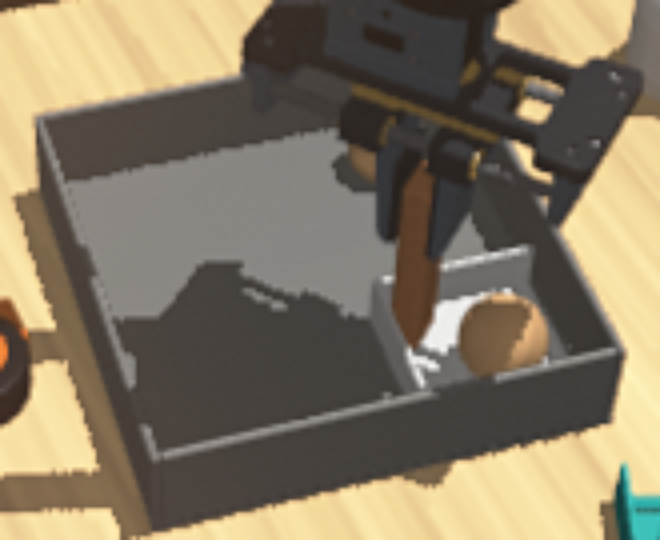

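The ball has hopped the crest and sits in the pan (crop (208,440)). I'll let it settle, then lift gently.

Emit:
jog_arm:
  series:
    - [[0,0,0],[0,0,0],0]
    - [[0,0,0],[0,0,0],0]
    - [[0,0,0],[0,0,0],0]
    - [[0,0,0],[0,0,0],0]
    - [[0,0,0],[0,0,0],0]
  squeeze: 45

```text
time_s: 6.78
ee_pos: [558.3, -232.9, 279.7]
ee_rot: [-179.9, 0.0, -52.5]
force: [0.4, -0.3, 2.5]
gripper_width: 18.0
```

Emit:
jog_arm:
  series:
    - [[0,0,0],[0,0,0],0]
    - [[0,0,0],[0,0,0],0]
    - [[-1,1,1],[0,0,0],0]
    - [[-2,2,2],[0,0,0],0]
    - [[-2,3,4],[0,0,0],0]

```text
time_s: 7.2
ee_pos: [555.6, -229.5, 282.6]
ee_rot: [-180.0, 0.2, -52.5]
force: [-0.0, 0.3, -3.4]
gripper_width: 18.1
```

Emit:
jog_arm:
  series:
    - [[0,0,3],[0,0,0],0]
    - [[0,0,6],[0,0,0],0]
    - [[0,0,10],[0,0,0],0]
    - [[0,0,14],[0,0,0],0]
    - [[0,0,18],[0,0,0],0]

```text
time_s: 7.62
ee_pos: [555.7, -229.6, 301.1]
ee_rot: [-180.0, 0.2, -52.5]
force: [0.4, -0.7, -1.3]
gripper_width: 18.0
```

```bash
python3 - <<'E'
from h import *
f,s=grab('scene'); print(s['ee_pos'],s['ee_rot'],s['force'],s['torque'],s['gripper_width'])
cv2.imwrite('pics/c7.png',cv2.resize(f['pixels'][210:370,210:380,::-1],None,fx=3.6,fy=3.6))
f,s=grab('side');cv2.imwrite('pics/s7.png',cv2.resize(f['pixels'][200:335,280:445,::-1],None,fx=4,fy=4))
E
```

```text
[ 555.71626824 -229.56269789  301.1463814 ] [-1.79961595e+02  1.62291238e-01 -5.25128968e+01] [ 0.40261775 -0.68014231 -1.29372378] [-0.00805246  0.18103644  0.02922241] 17.95719099089702
```

View pics/c7.png

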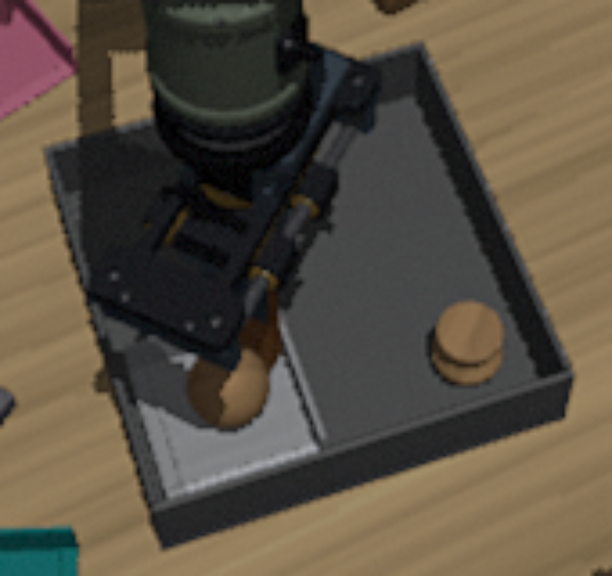

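View pics/s7.png

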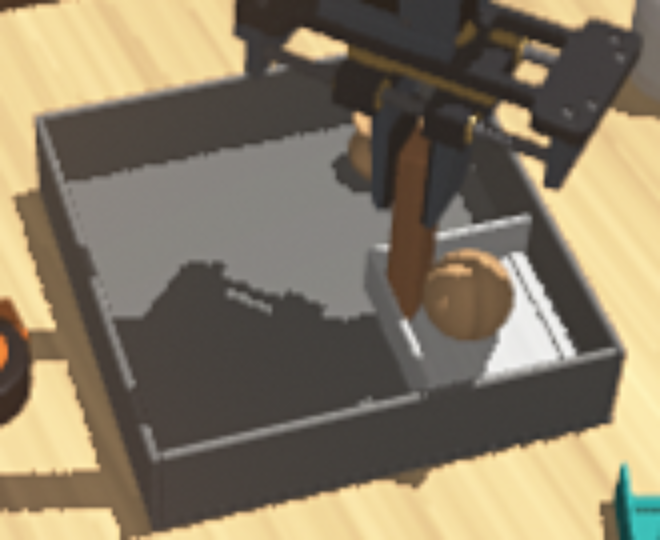

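The ball has rolled back against the handle (scene crop (228,388)). I'll lift above the rim and tip the nose up a little for the carry.

Emit:
jog_arm:
  series:
    - [[0,0,5],[0,0,0],0]
    - [[0,0,14],[0,0,0],0]
    - [[0,0,26],[0,0,0],0]
    - [[0,0,38],[0,0,0],0]
    - [[0,0,50],[0,0,0],0]

```text
time_s: 8.13
ee_pos: [555.9, -229.7, 353.0]
ee_rot: [-179.9, 0.0, -52.5]
force: [0.3, 0.5, -2.3]
gripper_width: 17.5
```

Emit:
jog_arm:
  series:
    - [[-4,5,12],[-0.019,-0.015,0],0]
    - [[-8,10,24],[-0.038,-0.03,0],0]
    - [[-12,16,34],[-0.057,-0.045,0],0]
    - [[-16,21,40],[-0.076,-0.06,0],0]
    - [[-20,26,44],[-0.095,-0.073,0],0]

```text
time_s: 8.55
ee_pos: [535.2, -202.8, 398.2]
ee_rot: [-179.8, -7.0, -52.5]
force: [-0.5, -1.3, -2.1]
gripper_width: 17.6
```

```bash
python3 - <<'E'
from h import *
f,s=grab('scene'); print(s['ee_pos'],s['ee_rot'],s['force'],s['torque'],s['gripper_width'])
cv2.imwrite('pics/c8.png',cv2.resize(f['pixels'][180:370,210:410,::-1],None,fx=3,fy=3))
f,s=grab('side');cv2.imwrite('pics/s8.png',cv2.resize(f['pixels'][180:335,270:445,::-1],None,fx=3.6,fy=3.6))
E
```

```text
[ 535.22345294 -202.81452123  398.17453463] [-179.84964672   -7.00170232  -52.50285557] [-0.45891212 -1.2706771  -2.08221419] [0.04556798 0.33414694 0.02232514] 17.569699400023904
```

View pics/c8.png

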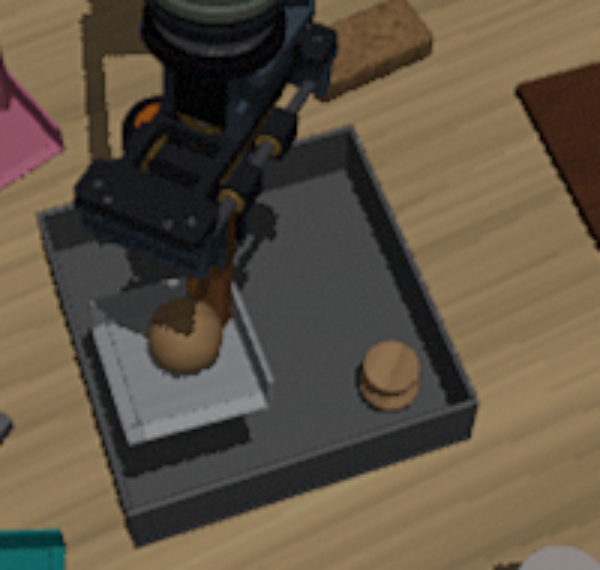

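View pics/s8.png

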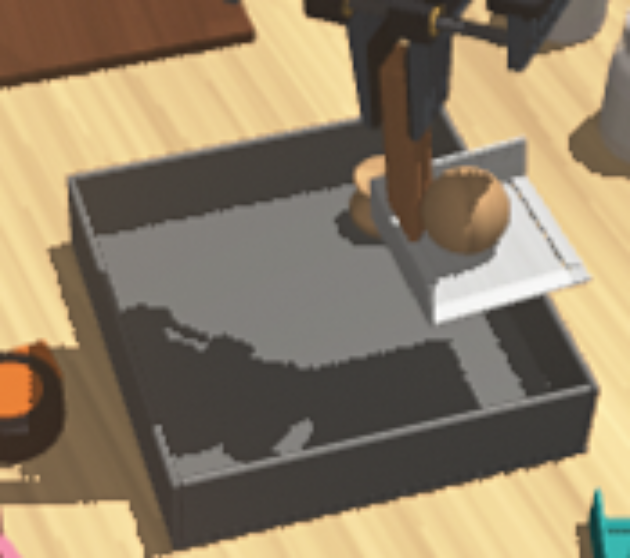

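The ball rests against the handle with the pan tipped back 7° and clear of the rim. Now the carry.

Emit:
jog_arm:
  series:
    - [[0,3,0],[0,0,0],0]
    - [[-1,9,0],[0,0,0],0]
    - [[-2,18,0],[0,0,0],0]
    - [[-4,30,0],[0,0,0],0]
    - [[-6,45,0],[0,0,0],0]

```text
time_s: 9.07
ee_pos: [528.9, -156.7, 397.3]
ee_rot: [-179.9, -6.8, -52.5]
force: [0.9, -0.2, -2.2]
gripper_width: 18.0
```

Emit:
jog_arm:
  series:
    - [[-2,18,0],[0,0,0],0]
    - [[-5,36,0],[0,0,0],0]
    - [[-7,54,0],[0,0,0],0]
    - [[-9,72,0],[0,0,0],0]
    - [[-11,90,0],[0,0,0],0]

```text
time_s: 9.48
ee_pos: [517.5, -65.0, 396.9]
ee_rot: [-179.9, -6.8, -52.5]
force: [0.3, 0.0, -1.8]
gripper_width: 17.6
```

Emit:
jog_arm:
  series:
    - [[-2,18,0],[0,0,0],0]
    - [[-5,36,0],[0,0,0],0]
    - [[-7,54,0],[0,0,0],0]
    - [[-9,72,0],[0,0,0],0]
    - [[-11,90,0],[0,0,0],0]

```text
time_s: 9.9
ee_pos: [505.9, 26.7, 396.6]
ee_rot: [-179.9, -6.7, -52.5]
force: [0.8, 0.6, -2.0]
gripper_width: 17.5
```

Emit:
jog_arm:
  series:
    - [[-2,18,0],[0,0,0],0]
    - [[-5,36,0],[0,0,0],0]
    - [[-7,54,0],[0,0,0],0]
    - [[-9,72,0],[0,0,0],0]
    - [[-11,90,0],[0,0,0],0]

```text
time_s: 10.32
ee_pos: [494.2, 118.3, 396.4]
ee_rot: [-179.9, -6.7, -52.4]
force: [0.9, 0.2, -2.3]
gripper_width: 17.9
```

Emit:
jog_arm:
  series:
    - [[-2,17,0],[0,0,0],0]
    - [[-5,33,0],[0,0,0],0]
    - [[-7,48,0],[0,0,0],0]
    - [[-9,62,0],[0,0,0],0]
    - [[-10,75,0],[0,0,0],0]

```text
time_s: 10.73
ee_pos: [483.4, 194.9, 396.1]
ee_rot: [-180.0, -6.7, -52.4]
force: [0.8, 0.8, -2.4]
gripper_width: 17.9
```

Next, slow down to (477,254).

Emit:
jog_arm:
  series:
    - [[-1,11,0],[0,0,0],0]
    - [[-2,20,0],[0,0,0],0]
    - [[-3,27,0],[0,0,0],0]
    - [[-4,33,0],[0,0,0],0]
    - [[-4,38,0],[0,0,0],0]

```text
time_s: 11.15
ee_pos: [479.2, 233.4, 396.0]
ee_rot: [-180.0, -6.7, -52.4]
force: [0.5, -0.8, -1.7]
gripper_width: 17.7
```

Emit:
jog_arm:
  series:
    - [[0,4,0],[0,0,0],0]
    - [[-1,7,0],[0,0,0],0]
    - [[-1,9,0],[0,0,0],0]
    - [[-1,10,0],[0,0,0],0]
    - [[-1,10,0],[0,0,0],0]

```text
time_s: 11.57
ee_pos: [478.3, 243.3, 396.0]
ee_rot: [-180.0, -6.7, -52.4]
force: [0.6, -0.1, -2.5]
gripper_width: 17.9
```

```bash
python3 - <<'E'
from h import *
f,s=grab('scene','c9.png'); print(s['ee_pos'],s['ee_rot'],s['force'],s['torque'],s['gripper_width'])
f,s=grab('side','s9.png')
f,s=grab('wrist','w9.png')
E
```

```text
[478.2847701  243.34016814 396.01194198] [-179.99597473   -6.68324686  -52.38517126] [ 0.6274601  -0.10481788 -2.45383977] [-0.00695364  0.20656373 -0.07572741] 17.934708063717167
```

View pics/c9.png

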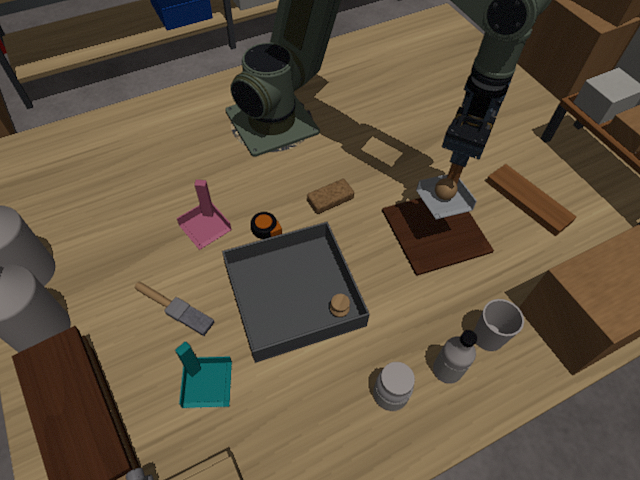

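View pics/s9.png

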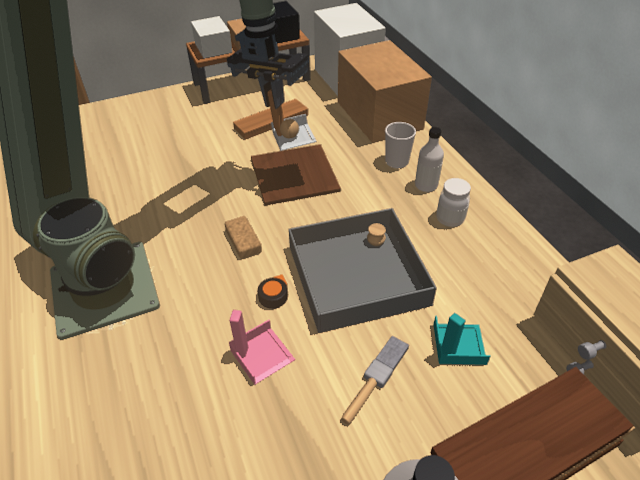

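View pics/w9.png

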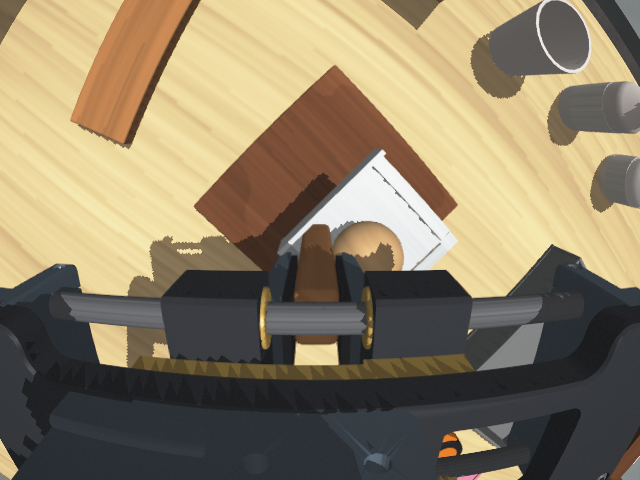

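Ball still in the pan (scene (446,190)) and held at the handle. I'll lower and level out.

Emit:
jog_arm:
  series:
    - [[0,0,-5],[0,0,0],0]
    - [[0,0,-15],[0,0,0],0]
    - [[0,0,-27],[0,0,0],0]
    - [[0,0,-39],[0,0,0],0]
    - [[0,0,-49],[0,0,0],0]

```text
time_s: 12.13
ee_pos: [477.9, 242.9, 345.3]
ee_rot: [179.9, -6.7, -52.4]
force: [0.5, 1.1, -2.6]
gripper_width: 17.9
```

Emit:
jog_arm:
  series:
    - [[1,-1,-8],[0.008,0.006,0],0]
    - [[3,-3,-16],[0.017,0.013,0],0]
    - [[5,-5,-23],[0.028,0.021,0],0]
    - [[7,-7,-29],[0.039,0.03,0],0]
    - [[10,-8,-34],[0.05,0.039,0],0]

```text
time_s: 12.55
ee_pos: [488.2, 234.5, 310.7]
ee_rot: [179.9, -3.0, -52.4]
force: [-0.5, 0.2, -2.3]
gripper_width: 17.6
```

Emit:
jog_arm:
  series:
    - [[2,-1,-4],[0.01,0.008,0],0]
    - [[4,-3,-7],[0.02,0.016,0],0]
    - [[6,-5,-9],[0.029,0.023,0],0]
    - [[8,-6,-11],[0.036,0.028,0],0]
    - [[9,-7,-12],[0.041,0.031,0],0]

```text
time_s: 12.97
ee_pos: [497.6, 227.2, 298.6]
ee_rot: [179.9, 0.0, -52.4]
force: [-0.3, 0.1, -2.6]
gripper_width: 17.9
```

```bash
python3 - <<'E'
from h import *
f,s=grab('scene'); print(s['ee_pos'],s['ee_rot'],s['force'],s['torque'],s['gripper_width'])
cv2.imwrite('pics/c10.png',cv2.resize(f['pixels'][140:290,360:520,::-1],None,fx=4,fy=4))
f,s=grab('side');cv2.imwrite('pics/s10.png',cv2.resize(f['pixels'][70:220,220:380,::-1],None,fx=4,fy=4))
E
```

```text
[497.58035158 227.23999328 298.59387623] [ 1.79898771e+02  2.90587237e-02 -5.24295645e+01] [-0.29137859  0.07317655 -2.56451135] [-0.09651427  0.09214946 -0.09245479] 17.94953863786573
```

View pics/c10.png

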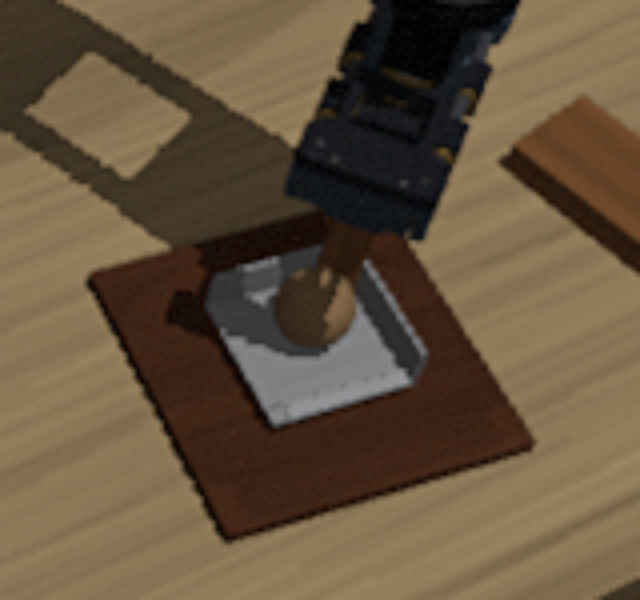

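View pics/s10.png

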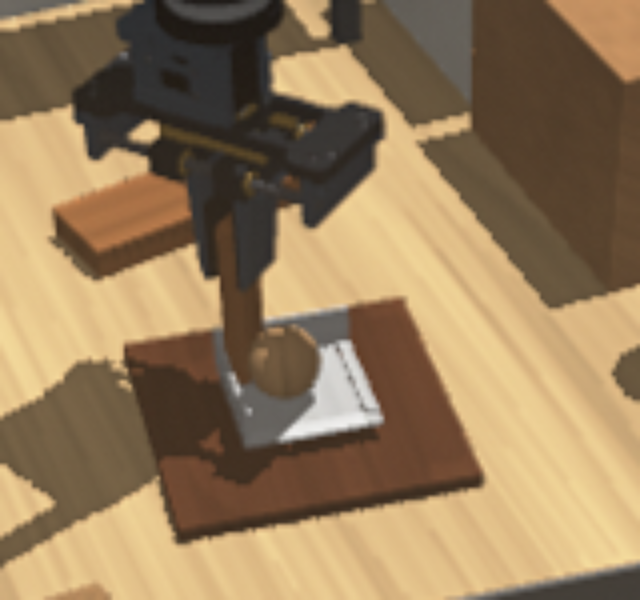

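```bash
python3 - <<'E'
from m2 import *
S=lambda u,v:(360+u/4,140+v/4)
T=lambda u,v:(220+u/4,70+v/4)
A=[onz(f1,*S(*q),12) for q in [(90,280),(533,443),(230,538)]]
B=[onz(f2,*T(*q),12) for q in [(125,345),(403,299),(482,478),(180,538)]]
print(A,(A[0]+A[1])/2);print(B,np.mean(B,0))
print('nose',onz(f1,*S(275,428),25),onz(f2,*T(382,422),25)); d=np.array([np.cos(np.radians(-52.4)),np.sin(np.radians(-52.4))])
print(np.array([497.6,227.2])+40*d, np.array([497.6,227.2])+105*d)
E
```

```text
[array([416.7, 109.6,  12. ]), array([635.1, 279. ,  12. ]), array([609.4,  84.5,  12. ])] [525.9 194.3  12. ]
[array([436.2, 305.2,  12. ]), array([631.3, 276.7,  12. ]), array([601.6,  79.2,  12. ]), array([406.2, 102.7,  12. ])] [518.8 191.   12. ]
nose [564.7 142.5  25. ] [559.1 142.1  25. ]
[522.  195.5] [561.7 144. ]
```

The board centre measures about (522,193) and the scoop centre (522,195.5), so I shift y by -2 and set it down.

Emit:
jog_arm:
  series:
    - [[0,-1,-2],[0,0,0],0]
    - [[0,-2,-5],[0,0,0],0]
    - [[0,-2,-8],[0,0,0],0]
    - [[0,-2,-10],[0,0,0],0]
    - [[0,-2,-11],[0,0,0],0]

```text
time_s: 13.58
ee_pos: [497.0, 225.4, 287.3]
ee_rot: [179.8, 0.0, -52.4]
force: [-0.7, -0.7, -2.5]
gripper_width: 17.9
```

Emit:
jog_arm:
  series:
    - [[0,0,-0.5],[0,0,0],0]
    - [[0,0,-1],[0,0,0],0]
    - [[0,0,-1.5],[0,0,0],0]
    - [[0,0,-1.5],[0,0,0],0]
    - [[0,0,-1.5],[0,0,0],0]

```text
time_s: 14.0
ee_pos: [497.0, 225.5, 286.8]
ee_rot: [179.9, -0.0, -52.4]
force: [-2.5, -1.2, 4.6]
gripper_width: 17.9
```

Contact at the expected height (+4.6 N). Releasing.

Emit:
jog_arm:
  series:
    - [[0,0,0],[0,0,0],0.22]
    - [[0,0,0],[0,0,0],0.25]
    - [[0,0,0],[0,0,0],0.3]
    - [[0,0,0],[0,0,0],0.4]
    - [[0,0,0],[0,0,0],0.5]

```text
time_s: 14.42
ee_pos: [497.1, 225.5, 286.6]
ee_rot: [179.9, -0.0, -52.4]
force: [-0.8, -0.1, -0.6]
gripper_width: 37.9
```

Emit:
jog_arm:
  series:
    - [[0,0,0],[0,0,0],0.6]
    - [[0,0,0],[0,0,0],0.6]
    - [[0,0,0],[0,0,0],0.6]
    - [[0,0,0],[0,0,0],0.6]
    - [[0,0,0],[0,0,0],0.6]

```text
time_s: 14.83
ee_pos: [497.1, 225.5, 286.6]
ee_rot: [179.9, -0.0, -52.4]
force: [0.6, 0.8, -0.2]
gripper_width: 54.7
```

```bash
python3 - <<'E'
from h import *
f,s=grab('scene'); print(s['ee_pos'],s['ee_rot'],s['force'],s['torque'],s['gripper_width'])
cv2.imwrite('pics/c11.png',cv2.resize(f['pixels'][140:290,360:520,::-1],None,fx=4,fy=4))
E
```

```text
[497.09666882 225.48388846 286.58651808] [ 1.79895663e+02 -1.28152998e-02 -5.24088153e+01] [ 0.57488227  0.81104652 -0.21697392] [-0.08814707  0.12623446  0.01486947] 54.67323324356253
```

View pics/c11.png

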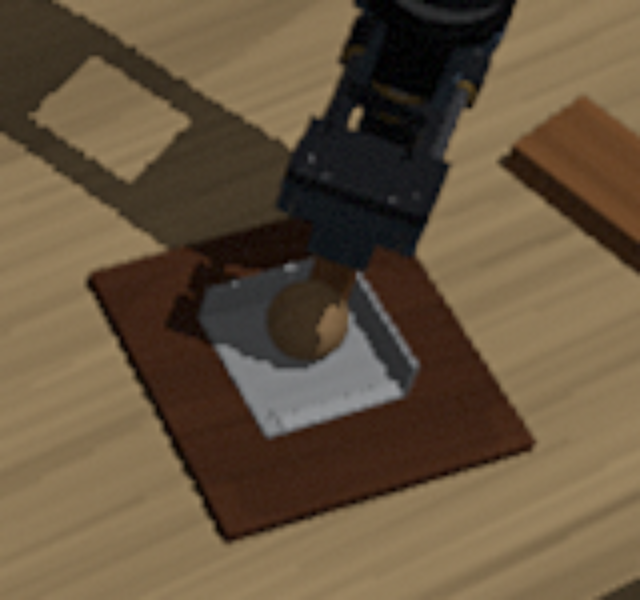

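The scoop sits on the board with the ball in it at crop (308,320). Retracting straight up.

Emit:
jog_arm:
  series:
    - [[0,0,5],[0,0,0],0.6]
    - [[0,0,15],[0,0,0],0.6]
    - [[0,0,30],[0,0,0],0.6]
    - [[0,0,50],[0,0,0],0.6]
    - [[0,0,75],[0,0,0],0.6]

```text
time_s: 15.3
ee_pos: [496.8, 225.4, 362.3]
ee_rot: [179.8, 0.0, -52.4]
force: [-0.1, 0.8, 0.2]
gripper_width: 55.1
```

Emit:
jog_arm:
  series:
    - [[0,0,25],[0,0,0],0.6]
    - [[0,0,50],[0,0,0],0.6]
    - [[-20,0,70],[0,0,0],0.6]
    - [[-45,0,80],[0,0,0],0.6]
    - [[-70,0,80],[0,0,0],0.6]

```text
time_s: 15.72
ee_pos: [426.4, 225.4, 446.0]
ee_rot: [-179.8, -0.1, -52.4]
force: [0.6, -0.1, 0.1]
gripper_width: 54.6
```

Emit:
jog_arm:
  series:
    - [[-20,0,0],[0,0,0],0.6]
    - [[-20,0,0],[0,0,0],0.6]
    - [[-20,0,0],[0,0,0],0.6]
    - [[-20,0,0],[0,0,0],0.6]
    - [[-20,0,0],[0,0,0],0.6]

```text
time_s: 16.13
ee_pos: [407.3, 225.5, 446.1]
ee_rot: [-179.8, -0.1, -52.5]
force: [1.2, 1.4, -0.1]
gripper_width: 54.9
```

```bash
python3 - <<'E'
from h import *
f,s=grab('scene'); print(s['time_s'],s['ee_pos'],s['force'],s['gripper_width'])
cv2.imwrite('pics/c12.png',cv2.resize(f['pixels'][140:290,360:520,::-1],None,fx=4,fy=4))
f,s=grab('side');cv2.imwrite('pics/s12.png',cv2.resize(f['pixels'][70:220,220:380,::-1],None,fx=4,fy=4))
E
```

```text
16.1333 [407.28945753 225.45892305 446.07135463] [ 1.22293256  1.38174992 -0.13487186] 54.86844657866603
```

View pics/c12.png

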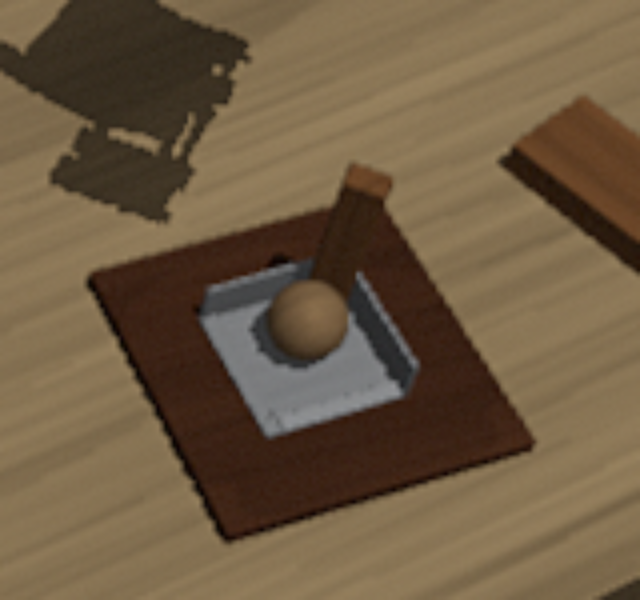

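View pics/s12.png

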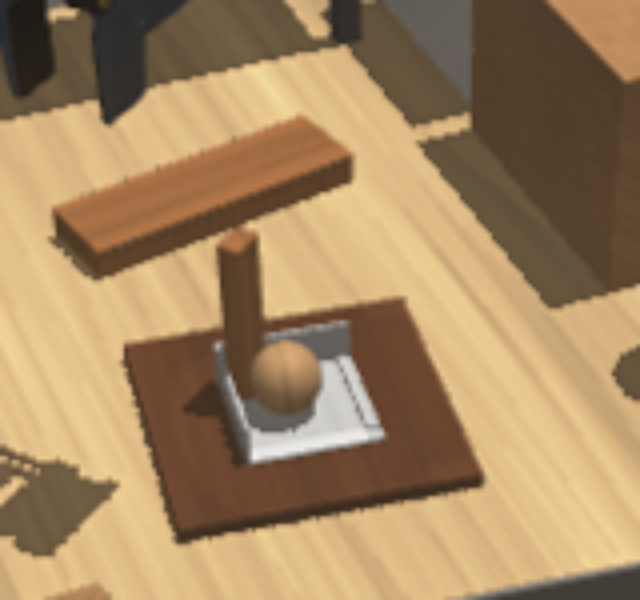

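Both views show the scoop flat in the middle of the board with the ball at rest against the handle. Handing in.

```bash
python3 - <<'E'
from h import *
print(env.job_done())
E
```

```text
the job is handed in; nothing more can be done
None
```

The scoop with the ball in it is standing in the middle of the dark board, released, and I handed the job in at about 16 s of the 56 s allowed.

I gripped the scoop by its handle and ran it along the tote floor, nose first, into the ball's corner. The ball rolled over the crest and back against the handle. I carried it tipped back about 7°, levelled it, set it down and backed the gripper away.

- **Ball and scoop:** after letting go, both fixed cameras show the scoop flat on the board and the ball at rest in the pan. The waisted foot was in place in the last view that included the tote, just before the set-down.
- **Gripper and ball:** the fingertips stayed about 86 mm above the scoop's underside and the ball's top is at about 50 mm, so they should not have touched. I did not check this any other way.
- **Forces:** every wrist force I read was under 10 N, but I only had readings at the end of each move.
- **Centring:** worked out from the arm's pose, the scoop's centre is within about 2–3 mm of my board centre. The two cameras put the board centre about 7 mm apart in x, (526, 194) against (519, 191); I used a middle value of (522, 193).

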